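Put three pipe fittings back in their own stock trays

TASK

The three pipe fittings are each in the wrong tray. Set the coupling in the middle of the square tray, the reducer in the middle of the round tray and the large end cap in the middle of the long tray, then centre the small end cap mouth-down on top of the large one, all standing upright as they do now; a tray holds only one fitting, so the empty piece of cardboard is there to park one on meanwhile. Leave the glue tin standing where it is.

Things in the scene. Friction and masses are not known exactly. Their poses are not given: they have to be found in the camera images.
- coupling: Straight pipe coupling: black plastic tube standing on end, open at both ends, outer diameter 60 mm, wall 5 mm, height 70 mm (thin moulded beads add 1.5 mm to the radius near both ends and 1 mm at mid height, look only). About 110 g. Stands in the round tray at the start. Origin: centre of its underside, z up along the tube.
- reducer: Pipe reducer: black plastic, stepped, open through; wide end below (diameter 62 mm, 34 mm high), tapering over 10 mm to a narrow neck above (diameter 42 mm, from 44 to 80 mm height). Total height 80 mm, about 120 g. Stands in the long tray at the start. Origin: centre of its underside, z up.
- large_cap: Large end cap: black plastic cup standing mouth-down with a flat closed end on top, outer diameter 62 mm, height 46 mm, wall 4 mm, about 90 g. Stands in the square tray at the start. Origin: centre of the mouth (its underside), z up towards the closed end.
- small_cap: Small end cap: the same shape, mouth-down, outer diameter 48 mm, height 38 mm, wall 4 mm, about 60 g. Stands directly on the counter at the start. Origin: centre of the mouth (its underside), z up towards the closed end.
- square_tray: Square shallow metal tray, fixed to the counter, 96 x 96 mm outside, 4 mm floor, 4 mm thick rim whose top is 9 mm above the counter. Origin: centre of its underside, on the counter; x and y along its sides.
- long_tray: Long (oblong) shallow metal tray, fixed, 130 mm (its x) x 88 mm (its y) outside, 4 mm floor, 4 mm thick rim with its top 9 mm above the counter. Origin: centre of its underside.
- round_tray: Round shallow metal tray, fixed, 112 mm outside diameter, 4 mm floor, 4 mm thick rim with its top 9 mm above the counter. Origin: centre of its underside.
- card: Empty flat square piece of brown cardboard, fixed to the counter, 100 x 100 mm, 3 mm thick: the free parking spot. Origin: centre of its underside.
- glue_tin: Closed round metal tin of glue, diameter 60 mm, 85 mm high, standing loose on the counter (300 g); the tallest thing among the fittings and trays. Not to be handled. Origin: centre of its underside.
There are look-alikes about, which are no part of the job. What is shaped like the coupling but orange or purple is not meant. Leave any red look-alike of the small_cap alone.

How it is judged (in metres and radians):
At the end, for the whole second after the job is handed in: Coupling in the square tray, reducer (wide end down) in the round, large cap (mouth-down) in the long tray, each on the floor within 15 mm of the tray's centre; small cap mouth-down on the large cap, within 10 mm of its axis; all upright within 0.1 rad and at rest (horizontal distance between coupling and square_tray below 0.015 m and z of coupling in the frame of square_tray below 0.008 m and angle between each of coupling, reducer, large_cap, small_cap's own z axis and vertical below 0.1 rad and linear speed of each of coupling, reducer, large_cap, small_cap below 0.02 m/s and angular speed of each of coupling, reducer, large_cap, small_cap below 0.2 rad/s and horizontal distance between reducer and round_tray below 0.015 m and z of reducer in the frame of round_tray below 0.008 m and horizontal distance between large_cap and long_tray below 0.015 m and z of large_cap in the frame of long_tray below 0.008 m and horizontal distance between small_cap and large_cap below 0.01 m and z of small_cap in the frame of large_cap between 0.043 and 0.05 m); the robot touches nothing.
It fails at once if the glue tin is shifted by more than 30 mm or tipped (distance of glue_tin from where it was at the start of the episode above 0.03 m or angle between glue_tin's own z axis and vertical above 0.4 rad).
It also fails if it takes over 125 s, if anything falls off the work surface, if the arm or the gripper's body presses on something with over 40 N, if the wrist force passes 120 N, or if a joint passes its speed limit or range.

ROBOT

A 7-joint arm with a two-finger parallel gripper is mounted at the origin on the work surface. World frame = base frame: x ahead of the robot, y to its left, z up, the work surface at z = 0. Lengths are in m, angles in degrees, forces in N, time in s.
With the tool pointing down it reaches from about 0.35 to 0.9 m from the base axis. Payload 19.9 kg.
Tool frame: the origin (TCP) lies on the centre line of the jaws, within the pads' length; the fingertips stand r.finger_overhang ahead of it and the grasp point (between the pads) lies 5 mm behind it (r.finger_overhang is the distance from the TCP to the fingertips, in m); z points along the fingers, y is the direction in which the jaws open and shut (so a half turn about z gives the same grasp; the last joint's range is limited). The gripper opens to 94 mm and grips with 3 to 60 N. Pads are 16 mm wide; open, the fingers measure 119 mm over their backs; the gripper's body (75 mm by 177 mm) begins 78 mm behind the grasp point.
Start: joints at [-73.883, 23.915, -0.59, 92.452, 0.269, 63.638, -3.037], TCP at [0.198, 0.593, 0.219] pointing down, gripper open.
Joint ranges: [-161.28, 161.28], [-22.2, 115.67], [-73.04, 71.86], [3.21, 147.25], [-68.34, 248.33], [10.77, 114.83], [-161.83, 161.83]. Speed limits (degrees/s): [108.29, 108.29, 136.94, 136.94, 172.46, 172.46, 172.46].

INTERFACE

Orientations are given as a 3x3 rotation matrix whose columns are the frame's x, y, z axes.
In Python, from rig import r gives the robot as it stands.
- The arm moves only by the tool step_arm, never from a script. Its argument "commands" is text: rows parted by semicolons, each of 5 numbers parted by spaces: the opening, from -1 (shut) to 1 (fully open), then the shift along the tool's x, y, z in m, then the turn about the tool's z in degrees. A call has 1 to 8 rows; each row shifts and turns the commanded pose from where the row before left it, along the tool's axes as they then stand; what a row does not reach is not made up. A row lasts 1/8 s, in which the tool goes at most 62.5 mm and 10.7 degrees, less where a joint would pass 70% of its speed; a pose out of reach is approached as far as the arm can. A call is refused whole if a number of a shift passes 0.0625 or a number of a turn 10.7, either way. A call with a gripper value outside its range is refused whole. The fingers move at their own pace and stop on an object; "grip_force" is the grip in N (left out, the last holds). Time passes only in rows, so rows that do not move let the fingers close. It gives the time, the measured TCP pose, the force and the opening at its end, in the units of the state.
- r.sense(): the state, without advancing time (a new reading comes with each control period).
- r.snapshot(name): name is "scene" or "side" or "wrist"; returns (picture, depth): 480x640x3 uint8, blue, green, red; 480x640 float32, m along the optical axis (not along the pixel's ray), 0 where there is no reading.
- r.camera_model(name): a dict with "fx", "fy", "cx", "cy" (pixels), "k1" (the pictures are not rectified: a ray, as slopes to the right and down, at radius r is drawn at 1 + k1 r^2 times it, then the intrinsics apply), "R" (3x3) and "t" (3): a world point X has camera coordinates R X + t; the wrist camera has in their place "T_tool_cam" (4x4, takes a point from camera to tool coordinates, whose origin is the TCP and whose axes are the flange's). Camera axes: x right, y down, z forward; pixel columns grow to the right and rows downward; lengths in m; the calibration is good to about 2 mm. A picture is of the moment at which its call begins: read the wrist's pose just before it. camera_model takes no time and is no camera call.
- r.job_done(): hands the job in, once; it reports no verdict.
The state is a dict: "time": time; "q": joint angles; "joint_velocities": joint speeds; "joint_efforts": joint torques, N m; "tcp_pos": TCP position; "tool_rot": TCP orientation; "force": force on the tool from outside, world axes, zero at the start; "moment": the same for the moment, N m; "finger_gap": finger opening in m.
Only numpy, scipy, OpenCV 4.12 (cv2) and the standard library are available. Lean on these libraries where they do the work, as an engineer would, in place of code of your own. Each camera call takes 0.05 s, during which the arm holds its last target. There are 200 camera calls.

## Working session

There is one attempt and no reset: what is moved stays moved. The work goes in short steps, Python scripts to look and compute and a tool call to move; the robot and the scene stay as the last step left them, time stands still between calls to the robot, and variables do not carry over. Pictures are saved under pics/ and viewed, about 12 in all and at most 16, crops included, and the job is handed in when it is done.

Besides the shell and the picture viewer there is one more tool, called as name(argument=value, ...) on one line, values as JSON. step_arm: Moves the arm, as the interface text tells. Its arguments: {"type":"object","properties":{"commands":{"type":"string"},"grip_force":{"type":"number"}},"required":["commands"]}

```bash
mkdir -p pics; ls
python3 - <<'E'
from rig import r
import cv2,numpy as np
for n in("scene","side"):
    p,d=r.snapshot(n); cv2.imwrite(f"pics/{n}0.png",p); np.save(f"pics/{n}0.npy",d)
    m=r.camera_model(n); print(n,m)
print(r.camera_model("wrist"),r.finger_overhang,r.sense())
E
```

```text
pics
scene {'fx': 531.0211874258496, 'fy': 531.0211874258496, 'cx': 317.8529382251829, 'cy': 230.87483700351015, 'k1': -0.11909257795106216, 'R': array([[-0.84033266,  0.54203726,  0.00605158],
       [ 0.39369067,  0.6179456 , -0.68055191],
       [-0.37262404, -0.56950755, -0.73267488]]), 't': array([ 0.51477696, -0.17599057,  1.50161489])}
side {'fx': 439.02828576132214, 'fy': 439.02828576132214, 'cx': 318.44366747984725, 'cy': 245.66943765138203, 'k1': -0.022451497115661773, 'R': array([[-0.99327248, -0.11509278,  0.01278427],
       [-0.08835308,  0.68184557, -0.72614072],
       [ 0.07485666, -0.72238512, -0.68742724]]), 't': array([0.5654371 , 0.12078598, 0.84754899])}
{'fx': 345.63713469353394, 'fy': 345.63713469353394, 'cx': 315.51787105299496, 'cy': 239.13724654212993, 'k1': -0.008176568680069548, 'T_tool_cam': array([[ 4.23160566e-05, -9.71124690e-01, -2.38572495e-01,
         6.98792616e-02],
       [ 9.99999045e-01,  3.70667276e-04, -1.33145326e-03,
        -1.00050053e-03],
       [ 1.38143815e-03, -2.38572211e-01,  9.71123778e-01,
        -1.65084009e-01],
       [ 0.0
[... 192 characters left out ...]
425 ,  -3.0366497 ]), 'joint_velocities': array([-0.01905127, -0.00321123,  0.01330253, -0.06910284, -0.00401857,
       -0.00434056, -0.00256426]), 'joint_efforts': array([ 1.74654797e-03, -8.52578831e+01,  6.39930815e-01, -4.26695645e+01,
       -4.89241909e-02,  1.62871834e-02,  1.22870911e-04]), 'tcp_pos': array([0.19814819, 0.59242461, 0.21889596]), 'tool_rot': array([[-9.48358580e-01,  3.17200127e-01, -2.89977321e-04],
       [ 3.17200255e-01,  9.48358019e-01, -1.03233688e-03],
       [-5.24550721e-05, -1.07100642e-03, -9.99999425e-01]]), 'force': array([ 0.0855283 ,  0.77881957, -0.66540927]), 'moment': array([ 0.00712178, -0.05774894, -0.03016262]), 'finger_gap': 0.09434255420421216}
```

View pics/scene0.png

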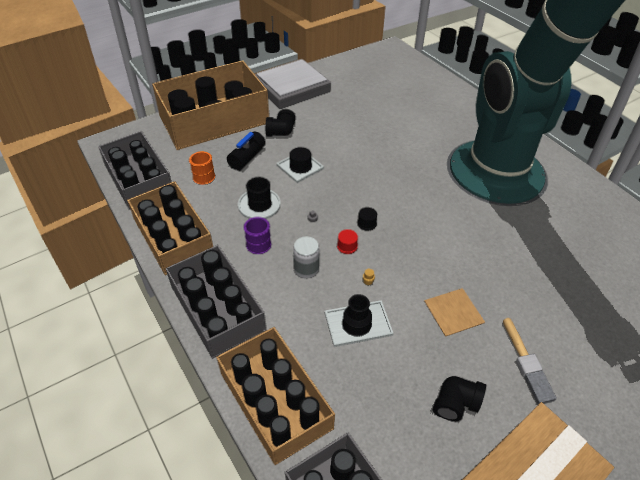

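View pics/side0.png

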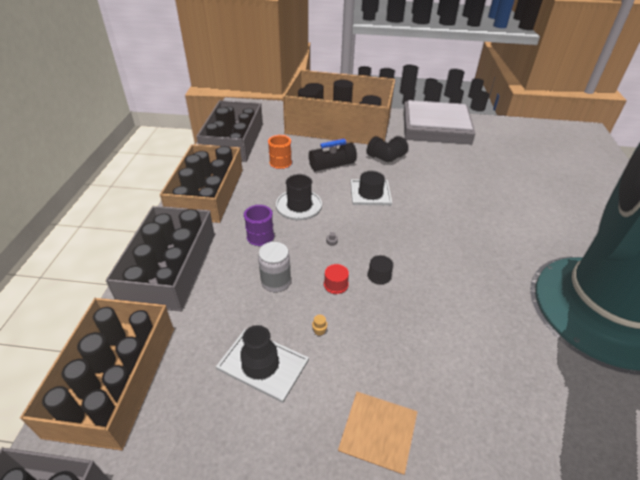

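The scene view shows the coupling in the round tray (259,203), the large cap in the square tray (300,165) and the reducer in the long tray (358,322). The small cap is at (367,219), the card at (455,311) and the tin at (306,257). The side view agrees with this. Next I'll measure positions from these.

```bash
cat > h.py <<'E'
import numpy as np,cv2
from rig import r
def cam(n,s=None):
    m=r.camera_model(n)
    if n=="wrist":
        s=s or r.sense(); T=m["T_tool_cam"]; Rw=s["tool_rot"]@T[:3,:3]; o=s["tool_rot"]@T[:3,3]+s["tcp_pos"]
    else: Rw=m["R"].T; o=-Rw@m["t"]
    K=np.array([[m["fx"],0,m["cx"]],[0,m["fy"],m["cy"]],[0,0,1]]); return K,np.array([m["k1"],0,0,0,0.]),Rw,o
def rays(c,px):
    K,D,Rw,o=c; u=cv2.undistortPoints(np.float64(px).reshape(-1,1,2),K,D)[:,0]
    return np.c_[u,np.ones(len(u))]@Rw.T
def plane(c,px,z):
    d=rays(c,px); return c[3]+d*((z-c[3][2])/d[:,2])[:,None]
def deproj(c,px,depth): return c[3]+rays(c,px)*np.asarray(depth).reshape(-1,1)
def proj(c,X):
    K,D,Rw,o=c; return cv2.projectPoints((np.float64(X).reshape(-1,3)-o)@Rw,np.zeros(3),np.zeros(3),K,D)[0][:,0]
def cloud(c,d):
    v,u=np.nonzero(d>0); return np.c_[u,v],deproj(c,np.c_[u,v],d[v,u])
E
python3 - <<'E'
from h import *
C={}
for n in("scene","side"):
    c=cam(n); print(n,"cam at",c[3].round(3),"tcp->",proj(c,[.198,.593,.219]).round(0), "base->",proj(c,[0,0,0]).round(0))
    p=cv2.imread(f"pics/{n}0.png"); d=np.load(f"pics/{n}0.npy"); C[n]=(c,p,d)
px={"scene":dict(coupling=(259,203,.074),large=(300,165,.05),reducer=(358,322,.084),small=(367,219,.038),card=(455,311,.003),tin=(306,257,.085)),
"side":dict(coupling=(299,193,.074),large=(372,185,.05),reducer=(258,352,.084),small=(380,270,.038),card=(379,431,.003),tin=(275,266,.085))}
for n in px:
    c,p,d=C[n]; uv,X=cloud(c,d); V=p.max(2)[uv[:,1],uv[:,0]]
    for k,(u,v,top) in px[n].items():
        ctr=deproj(c,(u,v),d[v,u])[0]
        near=np.hypot(*(X[:,:2]-ctr[:2]).T)<.07
        S=X[near&(abs(X[:,2]-top)<.007)]
        print(n,k,"hit",ctr.round(3),"top n",len(S),"mid",((S.max(0)+S.min(0))/2).round(3) if len(S) else "", "size",np.ptp(S,0).round(3) if len(S) else "", "zmax",X[near,2].max().round(3))
    # trays: bright rim/floor
    for k in("coupling","large","reducer"):
        u,v,_=px[n][k]; g=cv2.cvtColor(p,cv2.COLOR_BGR2GRAY)
        w=(g>165).astype(np.uint8); w[:, :max(u-60,0)]=0;w[:,u+60:]=0;w[:max(v-60,0)]=0;w[v+60:]=0
        k_,lab,st,_=cv2.connectedComponentsWithStats(w,connectivity=8)
        i=1+st[1:,4].argmax(); q=np.argwhere(lab==i)[:,::-1]
        P=plane(c,q,.009)[:,:2].astype(np.float32); rc=cv2.minAreaRect(P); print(" tray under",k,len(q),st[i],"rect",np.round(rc[0],3),np.round(rc[1],3),round(rc[2],1),"circ",np.round(cv2.minEnclosingCircle(P)[1],3),np.round(cv2.minEnclosingCircle(P)[0],3))
E
```

```text
scene cam at [1.061 0.685 0.977] tcp-> [[677. 295.]] base-> [[497. 170.]]
side cam at [0.509 0.595 0.663] tcp-> [[760. 753.]] base-> [[608. 308.]]
scene coupling hit [ 0.655 -0.212  0.033] top n 157 mid [ 0.642 -0.235  0.072] size [0.06  0.064 0.01 ] zmax 0.077
scene large hit [ 0.489 -0.282  0.034] top n 271 mid [ 0.476 -0.309  0.048] size [0.064 0.066 0.009] zmax 0.052
scene reducer hit [0.656 0.221 0.044] top n 168 mid [0.646 0.202 0.082] size [0.044 0.044 0.01 ] zmax 0.087
scene small hit [ 0.458 -0.015  0.036] top n 292 mid [ 0.475 -0.016  0.037] size [0.105 0.076 0.012] zmax 0.043
scene card hit [0.441 0.296 0.003] top n 2449 mid [0.441 0.296 0.002] size [0.139 0.139 0.012] zmax 0.008
scene tin hit [0.668 0.036 0.075] top n 383 mid [0.654 0.012 0.084] size [0.055 0.055 0.012] zmax 0.09
 tray under coupling 390 [238 190  43  27 390] rect [ 0.646 -0.231] [0.094 0.11 ] 69.4 circ 0.056 [ 0.644 -0.238]
 tray under large 370 [240 190  41  27 370] rect [ 0.646 -0.229] [0.091 0.108] 74.0 circ 0.055 [ 0.644 -0.237]
 tray under reducer 1147 [ 325  300   68   45 1147] rect [0.64  0.203] [
[... 342 characters left out ...]
e [0.044 0.044 0.009] zmax 0.087
side small hit [ 0.449 -0.008  0.039] top n 406 mid [ 0.471 -0.017  0.036] size [0.094 0.07  0.01 ] zmax 0.041
side card hit [0.442 0.297 0.003] top n 6545 mid [0.442 0.296 0.002] size [0.14  0.139 0.011] zmax 0.007
side tin hit [0.647 0.041 0.075] top n 525 mid [0.655 0.014 0.083] size [0.054 0.057 0.01 ] zmax 0.089
 tray under coupling 5892 [ 239  133  120  120 5892] rect [ 0.655 -0.318] [0.308 0.507] 7.1 circ 0.268 [ 0.687 -0.314]
 tray under large 6279 [ 312  142  120  103 6279] rect [ 0.451 -0.333] [0.345 0.435] 7.2 circ 0.273 [ 0.45  -0.328]
 tray under reducer 9914 [ 198  292  120  120 9914] rect [0.667 0.173] [0.231 0.242] 7.2 circ 0.167 [0.667 0.172]
```

Run:
```python
from h import *
for n in("scene","side"):
    c=cam(n); p=cv2.imread(f"pics/{n}0.png"); d=np.load(f"pics/{n}0.npy")
    uv,X=cloud(c,d); col=p[uv[:,1],uv[:,0]].astype(int); V=col.max(1); sat=V-col.min(1)
    S=X[(V<60)&(np.hypot(X[:,0]-.455,X[:,1]+.013)<.05)&(abs(X[:,2]-.038)<.006)]
    print(n,"small",((S.max(0)+S.min(0))/2).round(4),np.ptp(S,0).round(3),len(S))
    T=X[(X[:,2]<.014)&(X[:,2]>.0)]; 
    for nm,c0,R in(("square",(.475,-.308),.075),("round",(.644,-.236),.064),("long",(.64,.203),.085)):
        m=(np.hypot(X[:,0]-c0[0],X[:,1]-c0[1])<R)&(X[:,2]<.018)&(sat<30)
        for th in(150,165,180):
            mm=np.zeros(d.shape,np.uint8); q=uv[m&(V>th)]; mm[q[:,1],q[:,0]]=1
            k_,lab,st,_=cv2.connectedComponentsWithStats(mm,connectivity=8); lst=[i for i in range(1,k_) if st[i,4]>15]
            q=np.argwhere(np.isin(lab,lst))[:,::-1]
            P=plane(c,q,.009)[:,:2].astype(np.float32); rc=cv2.minAreaRect(P);mc=cv2.minEnclosingCircle(P)
            print(" ",nm,th,len(P),np.round(rc[0],4),np.round(rc[1],3),round(rc[2],1),np.round(mc[0],4),round(mc[1],4))
px=dict(purple=(257,225),red=(347,236),orange=(202,158),knob=(313,214),brass=(369,273),valve=(246,150),elbow=(459,395))
c=cam("scene");d=np.load("pics/scene0.npy")
for k,v in px.items(): print(k,deproj(c,v,d[v[1],v[0]])[0].round(3))
```

```text
scene small [ 0.4479 -0.0298  0.0378] [0.047 0.047 0.011] 200
  square 150 316 [ 0.4726 -0.3117] [0.099 0.099] 6.4 [ 0.4738 -0.3117] 0.0672
  square 165 261 [ 0.4722 -0.3109] [0.096 0.097] 6.1 [ 0.4731 -0.3125] 0.0644
  square 180 195 [ 0.4768 -0.305 ] [0.084 0.083] 6.2 [ 0.478  -0.3049] 0.0556
  round 150 488 [ 0.6441 -0.2306] [0.099 0.12 ] 63.9 [ 0.6417 -0.2341] 0.0612
  round 165 400 [ 0.6463 -0.2308] [0.094 0.11 ] 69.4 [ 0.6434 -0.2376] 0.0557
  round 180 328 [ 0.649  -0.2259] [0.08  0.105] 63.6 [ 0.6451 -0.2339] 0.0527
  long 150 1533 [0.6397 0.2239] [0.138 0.146] 70.3 [0.6422 0.2092] 0.0833
  long 165 1152 [0.6396 0.2026] [0.089 0.13 ] 69.6 [0.6397 0.203 ] 0.0778
  long 180 1065 [0.6397 0.2032] [0.087 0.129] 69.5 [0.6403 0.2029] 0.0761
side small [ 0.4482 -0.0244  0.0366] [0.041 0.043 0.009] 284
  square 150 1110 [ 0.476 -0.292] [0.141 0.146] 87.0 [ 0.4738 -0.2967] 0.0761
  square 165 1019 [ 0.4758 -0.2908] [0.147 0.138] 0.9 [ 0.4738 -0.2967] 0.0761
  square 180 394 [ 0.4732 -0.3124] [0.099 0.101] 6.6 [ 0.4729 -0.3107] 0.0672
  round 150 773 [ 0.6417 -0.2204] [0.125 0.119] 7.6 [ 0.642  -0.2256] 0.0652
  round 165 686 [ 0.6417 -0.2204] [0.125 0.119] 7.6 [ 0.642  -0.2256] 0.0652
  round 180 470 [ 0.6436 -0.2298] [0.114 0.096] 10.8 [ 0.6453 -0.2384] 0.0575
  long 150 5102 [0.6378 0.2087] [0.167 0.166] 22.0 [0.6388 0.2081] 0.0854
  long 165 4829 [0.6378 0.2087] [0.167 0.166] 22.0 [0.6388 0.2081] 0.0854
  long 180 2011 [0.6355 0.2055] [0.1   0.153] 64.5 [0.6387 0.2076] 0.0843
purple [ 0.701 -0.134  0.046]
red [0.533 0.006 0.037]
orange [ 0.71  -0.438  0.049]
knob [ 0.551 -0.118  0.016]
brass [0.555 0.124 0.035]
valve [ 0.588 -0.412  0.042]
elbow [0.592 0.461 0.045]
```

step_arm(commands="1 -0.0548 -0.0226 0 0;1 -0.0548 -0.0226 0 0;1 -0.0548 -0.0226 0 0;1 -0.0548 -0.0226 0 0;1 -0.0548 -0.0226 0 0;1 -0.0548 -0.0226 0 0;1 -0.0548 -0.0226 0 0;1 -0.0548 -0.0226 0 0", grip_force=20)

```text
time: 1.1
tcp_pos: [0.5578, 0.2808, 0.2193]
tool_rot: [[-0.948, 0.317, -0.0], [0.317, 0.948, -0.0], [0.0, -0.0, -1.0]]
force: [-0.1, 0.0, -0.6]
finger_gap: 0.0943
```

step_arm(commands="1 -0.0548 -0.0226 0 0;1 -0.0548 -0.0226 0 0;1 0 0 0 0;1 0 0 0 0")

```text
time: 1.6
tcp_pos: [0.6458, 0.205, 0.2189]
tool_rot: [[-0.948, 0.317, -0.001], [0.317, 0.948, 0.0], [0.001, -0.0, -1.0]]
force: [-0.6, 0.8, 0.4]
finger_gap: 0.0939
```

```bash
cat > look.py <<'E'
import sys
from h import *
def look(name):
    s=r.sense(); c=cam("wrist",s); p,d=r.snapshot("wrist"); cv2.imwrite(f"pics/{name}.png",p); np.save(f"pics/{name}.npy",d)
    print("t",round(s["time"],2),"tcp",s["tcp_pos"].round(4),"gap",round(s["finger_gap"],4),"F",s["force"].round(1)); print("rot",s["tool_rot"].round(3).tolist(),"q",s["q"].round(0))
    return s,c,p,d
def top(c,p,d,xy,z,R=.05,tol=.005,dark=True):
    uv,X=cloud(c,d); V=p.max(2)[uv[:,1],uv[:,0]]
    S=X[(np.hypot(X[:,0]-xy[0],X[:,1]-xy[1])<R)&(abs(X[:,2]-z)<tol)&((V<110)|(not dark))]
    if len(S)<20: print("few pts",len(S)); return None
    m,rad=cv2.minEnclosingCircle(np.float32(S[:,:2])); lo,hi=np.percentile(S[:,:2],[1,99],axis=0)
    print("top",len(S),"circ",np.round(m,4),round(rad,4),"box",((lo+hi)/2).round(4),(hi-lo).round(3),"z",np.median(S[:,2]).round(4)); return np.array(m)
def go(s,xy,z=None):
    dx=np.array([xy[0]-s["tcp_pos"][0],xy[1]-s["tcp_pos"][1],0 if z is None else z-s["tcp_pos"][2]]); print("tool shift",(s["tool_rot"].T@dx).round(4))
E
python3 - <<'E'
from look import *
s,c,p,d=look("w1")
m=top(c,p,d,(.646,.204),.084); go(s,(.646,.204),.061)
if m is not None: go(s,m,.061)
E
```

```text
t 1.6 tcp [0.6458 0.205  0.2189] gap 0.0939 F [-0.6  0.8  0.4]
rot [[-0.948, 0.317, -0.001], [0.317, 0.948, 0.0], [0.001, -0.0, -1.0]] q [-28.  30.  11.  84.  -6.  66.  56.]
top 823 circ [0.6429 0.2015] 0.0225 box [0.6421 0.2017] [0.042 0.043] z 0.0835
tool shift [-0.0006 -0.0008  0.1579]
tool shift [ 0.0015 -0.0042  0.1579]
```

View pics/w1.png

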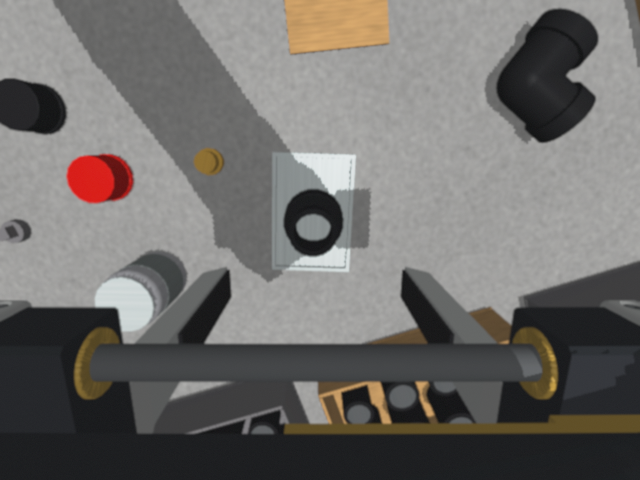

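The reducer's neck is at (314,222) in the long tray, lined up with the jaws, so I'll go down and grip it.

step_arm(commands="1 0.001 -0.003 0.05 0;1 0 0 0.05 0;1 0 0 0.045 0;1 0 0 0.01 0;1 0 0 0 0;-1 0 0 0 0;-1 0 0 0 0;-1 0 0 0 0")

```text
time: 2.65
tcp_pos: [0.6447, 0.2022, 0.0653]
tool_rot: [[-0.948, 0.317, 0.001], [0.317, 0.948, 0.0], [-0.001, 0.001, -1.0]]
force: [-0.6, 0.4, -0.3]
finger_gap: 0.0674
```

step_arm(commands="-1 0 0 0 0;-1 0 0 0 0;-1 0 0 0 0;-1 0 0 -0.01 0;-1 0 0 -0.02 0;-1 0 0 -0.04 0;-1 0 0 0 0")

```text
time: 3.52
tcp_pos: [0.6462, 0.2025, 0.1391]
tool_rot: [[-0.948, 0.317, 0.006], [0.317, 0.948, 0.002], [-0.005, 0.004, -1.0]]
force: [0.8, -0.5, -0.8]
finger_gap: 0.0416
```

Run:
```python
from look import *
from look import look as L
import numpy as np
c=cam("wrist",{"tool_rot":np.array([[-0.948,0.317,-0.001],[0.317,0.948,0],[0.001,0,-1.]]),"tcp_pos":np.array([.6458,.205,.2189])})
P=plane(c,[(273,153),(355,155),(349,271),(274,268)],.009); print(P.round(4),P.mean(0).round(4))
s,c,p,d=L("w2"); go(s,(.442,.296))
```

```text
[[0.5634 0.1837 0.009 ]
 [0.5928 0.265  0.009 ]
 [0.7138 0.2209 0.009 ]
 [0.6833 0.1409 0.009 ]] [0.6383 0.2026 0.009 ]
t 3.52 tcp [0.6462 0.2025 0.1391] gap 0.0416 F [ 0.8 -0.5 -0.8]
rot [[-0.948, 0.317, 0.006], [0.317, 0.948, 0.002], [-0.005, 0.004, -1.0]] q [-28.  34.  11.  89.  -7.  58.  57.]
tool shift [ 0.2233  0.0239 -0.001 ]
```

step_arm(commands="-1 0.0558 0.006 0 0;-1 0.0558 0.006 0 0;-1 0.0558 0.006 0 0;-1 0.0558 0.006 0 0;-1 0 0 0.02 0;-1 0 0 0.03 0;-1 0 0 0.015 0;-1 0 0 0 0")

```text
time: 4.58
tcp_pos: [0.4399, 0.2951, 0.0687]
tool_rot: [[-0.948, 0.317, -0.002], [0.317, 0.948, -0.001], [0.001, -0.002, -1.0]]
force: [0.1, 0.8, -1.6]
finger_gap: 0.0418
```

step_arm(commands="-1 0 0 0.005 0;-1 0 0 0.003 0;-1 0 0 0 0;-1 0 0 0 0")

```text
time: 5.08
tcp_pos: [0.4411, 0.2958, 0.0625]
tool_rot: [[-0.948, 0.317, 0.002], [0.317, 0.948, 0.001], [-0.001, 0.001, -1.0]]
force: [-0.6, -2.0, 7.5]
finger_gap: 0.0415
```

step_arm(commands="1 0 0 0 0;1 0 0 0 0;1 0 0 0 0;1 0 0 -0.04 0;1 0 0 -0.055 0;1 0 0 -0.06 0;1 -0.0224 -0.0562 0 0;1 -0.0224 -0.0562 0 0")

```text
time: 6.08
tcp_pos: [0.4472, 0.1736, 0.2171]
tool_rot: [[-0.949, 0.316, 0.001], [0.316, 0.949, 0.001], [-0.001, 0.001, -1.0]]
force: [1.6, 0.0, 0.4]
finger_gap: 0.0937
```

step_arm(commands="1 -0.0224 -0.0562 0 0;1 -0.0224 -0.0562 0 0;1 -0.0224 -0.0562 0 0;1 -0.0224 -0.0562 0 0;1 -0.0224 -0.0562 0 0;1 -0.0224 -0.0562 0 0;1 -0.0224 -0.0562 0 0;1 -0.0224 -0.0562 0 0")

```text
time: 7.08
tcp_pos: [0.4744, -0.3102, 0.2166]
tool_rot: [[-0.949, 0.317, 0.0], [0.317, 0.949, 0.0], [-0.0, 0.0, -1.0]]
force: [1.2, 0.8, 0.3]
finger_gap: 0.094
```

step_arm(commands="1 0 0 0 0;1 0 0 0 0")

```text
time: 7.32
tcp_pos: [0.4744, -0.308, 0.2162]
tool_rot: [[-0.948, 0.317, -0.001], [0.317, 0.948, 0.0], [0.001, 0.0, -1.0]]
force: [0.3, 0.9, -0.8]
finger_gap: 0.0938
```

Run:
```python
from look import *
s,c,p,d=look("w3")
m=top(c,p,d,(.475,-.308),.050); go(s,(.475,-.308),.03)
if m is not None: go(s,m,.03)
```

```text
t 7.33 tcp [ 0.4744 -0.308   0.2162] gap 0.0938 F [ 0.3  0.9 -0.8]
rot [[-0.948, 0.317, -0.001], [0.317, 0.948, 0.0], [0.001, 0.0, -1.0]] q [  3.  20.  33. 102. -13.  61. 113.]
top 3015 circ [ 0.4706 -0.3108] 0.0309 box [ 0.4701 -0.3107] [0.057 0.057] z 0.0498
tool shift [-0.0007  0.0002  0.1862]
tool shift [ 0.0026 -0.0038  0.1862]
```

View pics/w3.png

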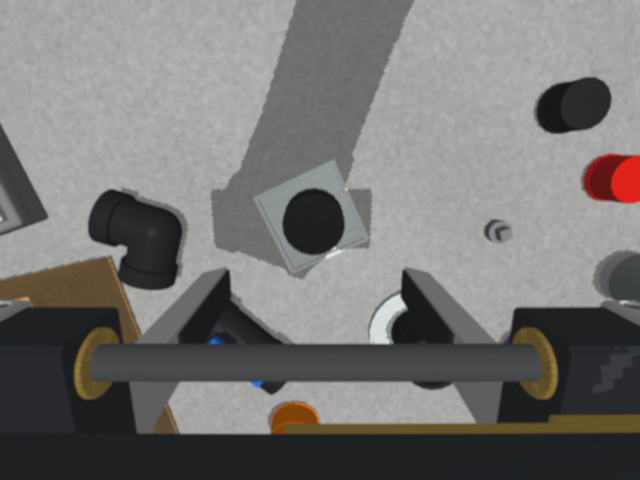

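The cap is at (314,222) in the square tray, between the jaws. The elbow and valve are clear of the fingers.

step_arm(commands="1 0.001 -0.002 0.06 0;1 0 0 0.06 0;1 0 0 0.05 0;1 0 0 0.016 0;1 0 0 0 0;-1 0 0 0 0;-1 0 0 0 0;-1 0 0 0 0")

```text
time: 8.38
tcp_pos: [0.4733, -0.3102, 0.0314]
tool_rot: [[-0.948, 0.317, 0.001], [0.317, 0.948, -0.001], [-0.001, -0.0, -1.0]]
force: [0.6, 0.6, -1.2]
finger_gap: 0.0673
```

step_arm(commands="-1 0 0 0 0;-1 0 0 0 0;-1 0 0 -0.01 0;-1 0 0 -0.04 0;-1 0 0 -0.06 0;-1 0 0 -0.02 0;-1 0 0 0 0;-1 0 0 0 0")

```text
time: 9.38
tcp_pos: [0.4724, -0.3097, 0.1597]
tool_rot: [[-0.948, 0.317, -0.001], [0.317, 0.948, 0.0], [0.001, 0.0, -1.0]]
force: [0.2, 0.4, -1.5]
finger_gap: 0.0625
```

Run:
```python
from look import *
c=cam("wrist",{"tool_rot":np.array([[-0.948,0.317,-0.001],[0.317,0.948,0],[0.001,0,-1.]]),"tcp_pos":np.array([.4744,-.308,.2162])})
P=plane(c,[(255,201),(334,161),(369,240),(293,273)],.009); print(P.round(4),P.mean(0).round(4))
s=r.sense(); print(s["tcp_pos"],s["finger_gap"],s["force"]); go(s,(.639,.203))
```

```text
[[ 0.4332 -0.3648  0.009 ]
 [ 0.4201 -0.271   0.009 ]
 [ 0.5139 -0.2603  0.009 ]
 [ 0.5236 -0.3531  0.009 ]] [ 0.4727 -0.3123  0.009 ]
[ 0.47244766 -0.3096685   0.15967026] 0.062492741694221116 [ 0.19595441  0.4114288  -1.46188023]
tool shift [4.60e-03 5.39e-01 1.00e-04]
```

step_arm(commands="-1 0.0005 0.0599 0 0;-1 0.0005 0.0599 0 0;-1 0.0005 0.0599 0 0;-1 0.0005 0.0599 0 0;-1 0.0005 0.0599 0 0;-1 0.0005 0.0599 0 0;-1 0.0005 0.0599 0 0;-1 0.0005 0.0599 0 0")

```text
time: 10.38
tcp_pos: [0.6209, 0.1474, 0.159]
tool_rot: [[-0.948, 0.317, -0.002], [0.317, 0.948, -0.001], [0.002, -0.001, -1.0]]
force: [-0.1, -0.1, -0.5]
finger_gap: 0.0624
```

step_arm(commands="-1 0.0005 0.0599 0 0;-1 0 0 0 0;-1 0 0 0.06 0;-1 0 0 0.04 0;-1 0 0 0.02 0;-1 0 0 0 0;-1 0 0 0 0")

```text
time: 11.25
tcp_pos: [0.6405, 0.2026, 0.0419]
tool_rot: [[-0.948, 0.317, 0.002], [0.317, 0.948, 0.0], [-0.001, 0.001, -1.0]]
force: [1.4, 0.4, -0.2]
finger_gap: 0.0622
```

step_arm(commands="-1 0.001 0 0.008 0;-1 0 0 0.004 0;-1 0 0 0 0;-1 0 0 0 0")

```text
time: 11.75
tcp_pos: [0.6394, 0.2031, 0.0296]
tool_rot: [[-0.948, 0.317, 0.002], [0.317, 0.948, 0.001], [-0.001, 0.001, -1.0]]
force: [-1.5, -0.6, 10.5]
finger_gap: 0.0624
```

step_arm(commands="1 0 0 0 0;1 0 0 0 0;1 0 0 0 0;1 0 0 -0.05 0;1 0 0 -0.06 0;1 0 0 -0.06 0;1 0 0 -0.02 0;1 0 0 0 0")

```text
time: 12.75
tcp_pos: [0.6391, 0.2032, 0.2194]
tool_rot: [[-0.948, 0.317, 0.002], [0.317, 0.948, 0.001], [-0.001, 0.001, -1.0]]
force: [-0.0, 0.2, -0.5]
finger_gap: 0.0939
```

Run:
```python
from look import *
s,c,p,d=look("w4"); top(c,p,d,(.639,.203),.050); go(s,(.643,-.234))
g=p.max(2); uv,X=cloud(c,d); V=p.max(2)[uv[:,1],uv[:,0]]; sat=V-p.min(2)[uv[:,1],uv[:,0]]
m=(abs(X[:,0]-.639)<.09)&(abs(X[:,1]-.203)<.08)&(X[:,2]<.015)&(V>175)&(sat<30)
rc=cv2.minAreaRect(np.float32(plane(c,uv[m],.009)[:,:2])); print(rc)
```

```text
t 12.75 tcp [0.6391 0.2032 0.2194] gap 0.0939 F [-0.   0.2 -0.5]
rot [[-0.948, 0.317, 0.002], [0.317, 0.948, 0.001], [-0.001, 0.001, -1.0]] q [-38.  30.  25.  86. -14.  67.  62.]
top 2934 circ [0.6363 0.2025] 0.0308 box [0.6353 0.2027] [0.056 0.057] z 0.0498
tool shift [-1.424e-01 -4.133e-01 -4.000e-04]
((0.6380488276481628, 0.20272299647331238), (0.0871979221701622, 0.1320357471704483), 69.49954986572266)
```

View pics/w4.png

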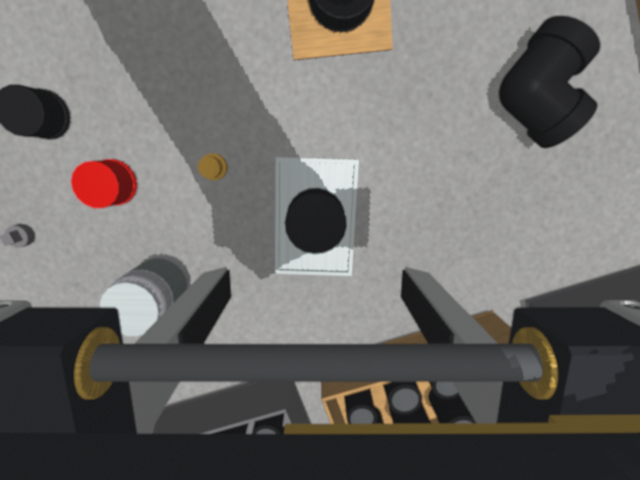

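The large cap sits centred in the long tray: (316,221) against a tray centre of about (316,216), 1.5 mm off. I'll get the coupling next.

step_arm(commands="1 -0.0178 -0.0517 0 0;1 -0.0178 -0.0517 0 0;1 -0.0178 -0.0517 0 0;1 -0.0178 -0.0517 0 0;1 -0.0178 -0.0517 0 0;1 -0.0178 -0.0517 0 0;1 -0.0178 -0.0517 0 0;1 -0.0178 -0.0517 0 0")

```text
time: 13.8
tcp_pos: [0.6417, -0.2358, 0.2162]
tool_rot: [[-0.948, 0.317, -0.003], [0.317, 0.948, 0.001], [0.003, -0.0, -1.0]]
force: [-0.3, 0.6, -0.5]
finger_gap: 0.0937
```

step_arm(commands="1 0 0 0 0;1 0 0 0 0")

```text
time: 14.05
tcp_pos: [0.6421, -0.2338, 0.2166]
tool_rot: [[-0.948, 0.317, -0.002], [0.317, 0.948, 0.001], [0.003, 0.0, -1.0]]
force: [1.0, -0.0, -0.3]
finger_gap: 0.0936
```

Run:
```python
from look import *
s,c,p,d=look("w5"); m=top(c,p,d,(.643,-.234),.074); go(s,m if m is not None else(.643,-.234),.05)
for n in("scene","side"):
    cc=cam(n);pp=cv2.imread(f"pics/{n}0.png");dd=np.load(f"pics/{n}0.npy");uv,X=cloud(cc,dd);h=cv2.cvtColor(pp,cv2.COLOR_BGR2HSV)[uv[:,1],uv[:,0]]
    S=X[(abs(h[:,0].astype(int)-145)<15)&(h[:,1]>80)&(np.hypot(X[:,0]-.7,X[:,1]+.15)<.08)];T=S[S[:,2]>.062];print(n,len(T),((T.max(0)+T.min(0))/2).round(3),np.ptp(T,0).round(3))
```

```text
t 14.05 tcp [ 0.6421 -0.2338  0.2166] gap 0.0936 F [ 1.  -0.  -0.3]
rot [[-0.948, 0.317, -0.002], [0.317, 0.948, 0.001], [0.003, 0.0, -1.0]] q [ -2.  33.  30.  84. -17.  68. 101.]
top 1300 circ [ 0.6407 -0.238 ] 0.0314 box [ 0.6404 -0.2378] [0.06 0.06] z 0.0733
tool shift [-0.0005 -0.0045  0.1666]
scene 192 [ 0.712 -0.115  0.068] [0.059 0.061 0.011]
side 242 [ 0.713 -0.112  0.067] [0.059 0.06  0.01 ]
```

View pics/w5.png

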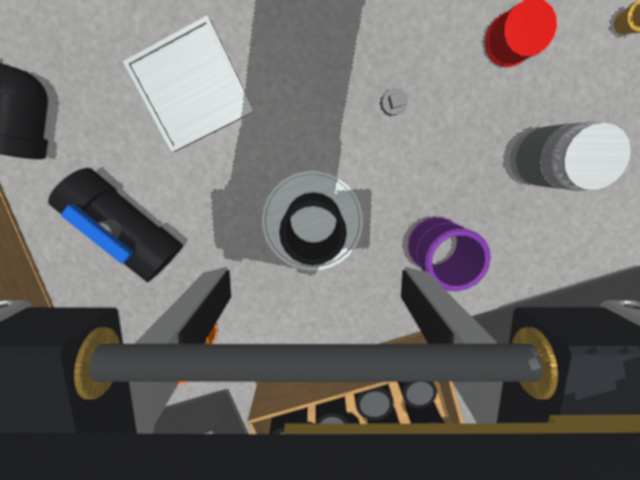

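The coupling is at (314,229), between the jaws. The purple look-alike at (455,255) is about 80 mm from the finger.

step_arm(commands="1 -0.0005 -0.003 0.06 0;1 0 0 0.06 0;1 0 0 0.04 0;1 0 0 0.009 0;1 0 0 0 0;-1 0 0 0 0;-1 0 0 0 0;-1 0 0 0 0")

```text
time: 15.1
tcp_pos: [0.6424, -0.2375, 0.0503]
tool_rot: [[-0.948, 0.317, 0.001], [0.317, 0.948, -0.0], [-0.001, 0.0, -1.0]]
force: [-0.2, -0.3, -0.4]
finger_gap: 0.067
```

step_arm(commands="-1 0 0 0 0;-1 0 0 0 0;-1 0 0 -0.01 0;-1 0 0 -0.05 0;-1 0 0 -0.05 0;-1 0 0 0 0;-1 0 0 0 0")

```text
time: 15.98
tcp_pos: [0.6418, -0.2371, 0.1592]
tool_rot: [[-0.948, 0.317, -0.0], [0.317, 0.948, 0.0], [0.0, 0.0, -1.0]]
force: [0.3, -0.3, -1.4]
finger_gap: 0.0583
```

Run:
```python
from look import *
p=cv2.imread("pics/w5.png");d=np.load("pics/w5.npy")
c=cam("wrist",{"tool_rot":np.array([[-0.948,0.317,-0.002],[0.317,0.948,0.001],[0.003,0,-1.]]),"tcp_pos":np.array([.6421,-.2338,.2166])})
uv,X=cloud(c,d); V=p.max(2)[uv[:,1],uv[:,0]]
m=(np.hypot(X[:,0]-.4725,X[:,1]+.3115)<.075)&(V>175)
print(cv2.minAreaRect(np.float32(plane(c,uv[m],.009)[:,:2])))
s=r.sense(); print(s["tcp_pos"],s["finger_gap"]); go(s,(.4725,-.3115))
```

```text
((0.48546352982521057, -0.3185710310935974), (0.12554752826690674, 0.11154225468635559), 6.505953311920166)
[ 0.641785   -0.23714523  0.15915648] 0.0583039424019715
tool shift [ 0.137  -0.1242  0.    ]
```

step_arm(commands="-1 0.0457 -0.0414 0 0;-1 0.0457 -0.0414 0 0;-1 0.0457 -0.0414 0 0;-1 0 0 0 0;-1 0 0 0 0")

```text
time: 16.6
tcp_pos: [0.4726, -0.3113, 0.1588]
tool_rot: [[-0.948, 0.317, -0.001], [0.317, 0.948, 0.001], [0.001, 0.0, -1.0]]
force: [0.5, -0.2, -1.0]
finger_gap: 0.0587
```

Run:
```python
from look import *
s,c,p,d=look("w6"); z=s["tcp_pos"][2]-.0503+.074; top(c,p,d,s["tcp_pos"],z+.003,tol=.008)
```

```text
t 16.6 tcp [ 0.4726 -0.3113  0.1588] gap 0.0587 F [ 0.5 -0.2 -1. ]
rot [[-0.948, 0.317, -0.001], [0.317, 0.948, 0.001], [0.001, 0.0, -1.0]] q [  5.  24.  32. 105. -15.  55. 115.]
top 4239 circ [ 0.47   -0.3116] 0.0318 box [ 0.4664 -0.3114] [0.051 0.061] z 0.1824
```

View pics/w6.png

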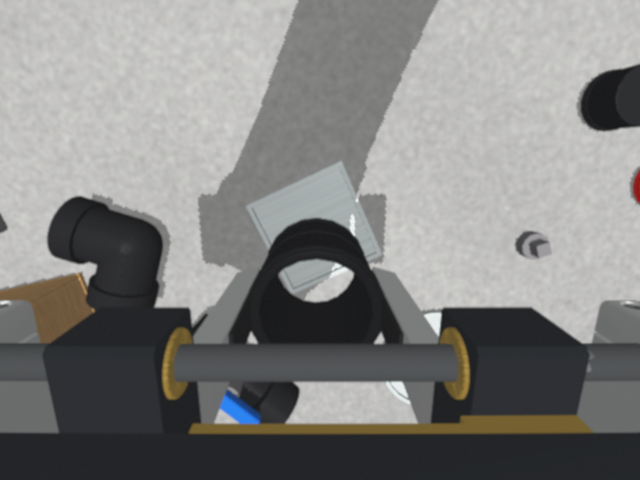

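The coupling hangs straight and centred in the jaws at (318,290), over the tray. I'll lower it.

step_arm(commands="-1 0 0 0.05 0;-1 0 0 0.04 0;-1 0 0 0.01 0;-1 0 0 0 0;-1 0 0 0.006 0;-1 0 0 0.005 0;-1 0 0 0 0;-1 0 0 0 0")

```text
time: 17.65
tcp_pos: [0.4732, -0.312, 0.049]
tool_rot: [[-0.948, 0.317, 0.001], [0.317, 0.948, -0.001], [-0.001, -0.0, -1.0]]
force: [1.6, 0.7, 4.0]
finger_gap: 0.0584
```

step_arm(commands="1 0 0 0 0;1 0 0 0 0;1 0 0 0 0;1 0 0 -0.05 0;1 0 0 -0.06 0;1 0 0 -0.06 0;1 0 0 0 0;1 0 0 0 0")

```text
time: 18.65
tcp_pos: [0.4724, -0.3114, 0.2181]
tool_rot: [[-0.948, 0.317, -0.0], [0.317, 0.948, 0.0], [0.0, 0.0, -1.0]]
force: [-0.6, -0.9, -0.3]
finger_gap: 0.094
```

Run:
```python
from look import *
s,c,p,d=look("w7"); top(c,p,d,(.4725,-.3115),.074); go(s,(.443,.296))
for n in("scene","side"):
    c=cam(n); p,d=r.snapshot(n); print(n); cv2.imwrite(f"pics/{n}1.png",p)
    top(c,p,d,(.4725,-.3115),.073); top(c,p,d,(.638,.203),.049); top(c,p,d,(.442,.296),.083); top(c,p,d,(.448,-.028),.038)
    g=p.max(2); uv,X=cloud(c,d); V=g[uv[:,1],uv[:,0]]; m=(np.hypot(X[:,0]-.644,X[:,1]+.237)<.063)&(V>185)&(X[:,2]<.02)
    print("round",cv2.minEnclosingCircle(np.float32(plane(c,uv[m],.009)[:,:2])))
```

```text
t 18.65 tcp [ 0.4724 -0.3114  0.2181] gap 0.094 F [-0.6 -0.9 -0.3]
rot [[-0.948, 0.317, -0.0], [0.317, 0.948, 0.0], [0.0, 0.0, -1.0]] q [  3.  20.  34. 102. -13.  61. 113.]
top 1300 circ [ 0.4717 -0.313 ] 0.0314 box [ 0.4711 -0.3129] [0.059 0.06 ] z 0.0733
tool shift [2.205e-01 5.667e-01 2.000e-04]
scene
top 105 circ [ 0.4766 -0.3102] 0.0321 box [ 0.4759 -0.3098] [0.059 0.059] z 0.0712
top 580 circ [0.6388 0.2038] 0.0323 box [0.639  0.2046] [0.058 0.058] z 0.0489
top 123 circ [0.4412 0.2967] 0.0232 box [0.4415 0.2968] [0.044 0.043] z 0.0808
top 212 circ [ 0.4471 -0.0306] 0.0258 box [ 0.4472 -0.0293] [0.046 0.044] z 0.0371
round ((0.6465929746627808, -0.23095908761024475), 0.052499495446681976)
side
top 158 circ [ 0.4746 -0.308 ] 0.0307 box [ 0.4744 -0.3073] [0.059 0.059] z 0.0728
top 992 circ [0.6393 0.2064] 0.031 box [0.6383 0.2068] [0.057 0.058] z 0.0502
top 344 circ [0.4421 0.2979] 0.0224 box [0.4425 0.298 ] [0.041 0.042] z 0.0824
top 331 circ [ 0.4479 -0.0275] 0.024 box [ 0.4473 -0.0268] [0.043 0.043] z 0.0378
round ((0.6453315615653992, -0.2379421591758728), 0.057100601494312286)
```

View pics/side1.png

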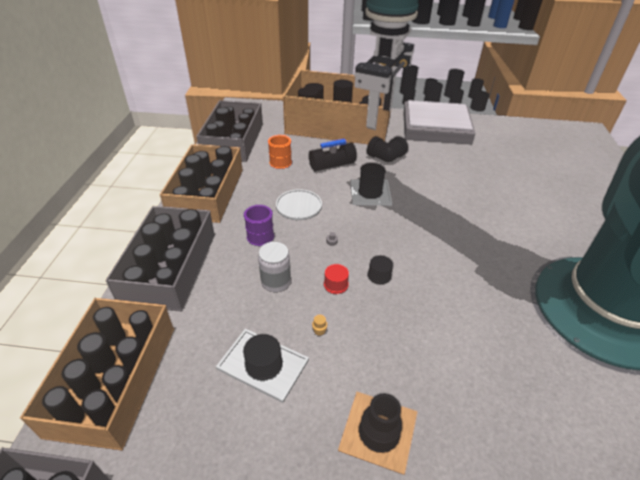

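The side view shows everything upright: the coupling in the square tray (371,183), the large cap in the long tray (263,360) and the reducer on the card (381,422). The round tray (299,204) is empty. Next is the reducer.

step_arm(commands="1 0.022 0.0567 0 0;1 0.022 0.0567 0 0;1 0.022 0.0567 0 0;1 0.022 0.0567 0 0;1 0.022 0.0567 0 0;1 0.022 0.0567 0 0;1 0.022 0.0567 0 0;1 0.022 0.0567 0 0")

```text
time: 19.8
tcp_pos: [0.4489, 0.176, 0.2178]
tool_rot: [[-0.948, 0.317, -0.001], [0.317, 0.948, -0.001], [0.001, -0.001, -1.0]]
force: [1.9, -0.5, 0.3]
finger_gap: 0.0938
```

step_arm(commands="1 0.022 0.0567 0 0;1 0.022 0.0567 0 0;1 0 0 0 0;1 0 0 0 0")

```text
time: 20.3
tcp_pos: [0.4437, 0.295, 0.2175]
tool_rot: [[-0.948, 0.317, -0.001], [0.317, 0.948, -0.002], [0.001, -0.002, -1.0]]
force: [0.0, -0.6, 0.2]
finger_gap: 0.0937
```

step_arm(commands="1 0 0 0.06 0;1 0 0 0.06 0;1 0 0 0.03 0;1 0 0 0.004 0;1 0 0 0 0;-1 0 0 0 0;-1 0 0 0 0;-1 0 0 0 0")

```text
time: 21.3
tcp_pos: [0.444, 0.296, 0.065]
tool_rot: [[-0.948, 0.317, 0.001], [0.317, 0.948, 0.001], [-0.0, 0.001, -1.0]]
force: [1.1, -0.6, 0.8]
finger_gap: 0.0676
```

step_arm(commands="-1 0 0 0 0;-1 0 0 0 0;-1 0 0 0 0;-1 0 0 -0.02 0;-1 0 0 -0.05 0;-1 0 0 -0.04 0;-1 0 0 0 0;-1 0 0 0 0")

```text
time: 22.3
tcp_pos: [0.4435, 0.2956, 0.1738]
tool_rot: [[-0.948, 0.317, -0.001], [0.317, 0.948, -0.001], [0.0, -0.001, -1.0]]
force: [0.1, -0.9, -0.8]
finger_gap: 0.0419
```

Run:
```python
from look import *
s=r.sense(); print(s["tcp_pos"],s["finger_gap"],s["force"]); go(s,(.644,-.2375))
```

```text
[0.443489   0.29557711 0.17379266] 0.0418531340472971 [ 0.08514378 -0.8864822  -0.82736726]
tool shift [-3.592e-01 -4.420e-01  1.000e-04]
```

step_arm(commands="-1 -0.036 -0.0442 0 0;-1 -0.036 -0.0442 0 0;-1 -0.036 -0.0442 0 0;-1 -0.036 -0.0442 0 0;-1 -0.036 -0.0442 0 0;-1 -0.036 -0.0442 0 0;-1 -0.036 -0.0442 0 0;-1 -0.036 -0.0442 0 0")

```text
time: 23.3
tcp_pos: [0.6046, -0.1326, 0.1729]
tool_rot: [[-0.948, 0.317, -0.002], [0.317, 0.948, 0.0], [0.002, -0.001, -1.0]]
force: [0.6, 0.3, -1.1]
finger_gap: 0.0419
```

step_arm(commands="-1 -0.036 -0.0442 0 0;-1 -0.036 -0.0442 0 0;-1 0 0 0 0;-1 0 0 0.06 0;-1 0 0 0.03 0;-1 0 0 0.01 0;-1 0 0 0 0;-1 0 0 0 0")

```text
time: 24.3
tcp_pos: [0.6457, -0.2378, 0.0759]
tool_rot: [[-0.948, 0.317, 0.002], [0.317, 0.948, -0.001], [-0.002, -0.0, -1.0]]
force: [0.1, -0.8, -0.6]
finger_gap: 0.0419
```

step_arm(commands="-1 0 0 0.007 0;-1 0 0 0.005 0;-1 0 0 0 0;-1 0 0 0 0")

```text
time: 24.8
tcp_pos: [0.646, -0.2379, 0.0636]
tool_rot: [[-0.948, 0.317, 0.002], [0.317, 0.948, -0.001], [-0.002, 0.0, -1.0]]
force: [0.1, -0.5, 8.5]
finger_gap: 0.0418
```

step_arm(commands="1 0 0 0 0;1 0 0 0 0;1 0 0 0 0;1 0 0 -0.04 0;1 0 0 -0.06 0;1 0 0 -0.05 0;1 0 0 0 0;1 0 0 0 0")

```text
time: 25.8
tcp_pos: [0.6448, -0.2374, 0.2118]
tool_rot: [[-0.948, 0.317, -0.001], [0.317, 0.948, 0.0], [0.001, 0.0, -1.0]]
force: [-0.5, 0.1, -0.2]
finger_gap: 0.0943
```

Run:
```python
from look import *
s,c,p,d=look("w8"); top(c,p,d,(.644,-.2375),.084); go(s,(.448,-.028))
```

```text
t 25.8 tcp [ 0.6448 -0.2374  0.2118] gap 0.0943 F [-0.5  0.1 -0.2]
rot [[-0.948, 0.317, -0.001], [0.317, 0.948, 0.0], [0.001, 0.0, -1.0]] q [  2.  32.  24.  84. -13.  67.  99.]
top 866 circ [ 0.6406 -0.2378] 0.0224 box [ 0.6405 -0.2377] [0.042 0.043] z 0.0835
tool shift [2.530e-01 1.362e-01 2.000e-04]
```

View pics/w8.png

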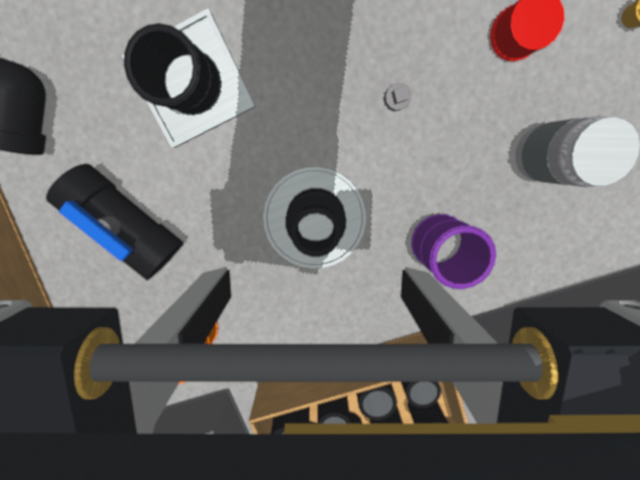

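The reducer is centred in the round tray: top at (316,220), tray centre near (316,217). The small cap is next.

step_arm(commands="1 0.0506 0.0272 0 0;1 0.0506 0.0272 0 0;1 0.0506 0.0272 0 0;1 0.0506 0.0272 0 0;1 0.0506 0.0272 0 0;1 0 0 0 0;1 0 0 0 0")

```text
time: 26.72
tcp_pos: [0.4484, -0.0286, 0.2121]
tool_rot: [[-0.948, 0.317, -0.0], [0.317, 0.948, -0.0], [0.0, -0.0, -1.0]]
force: [-0.4, -0.6, -0.5]
finger_gap: 0.0937
```

Run:
```python
from look import *
s,c,p,d=look("w9"); m=top(c,p,d,(.448,-.028),.038); go(s,(.448,-.028),.02); go(s,m,.02)
```

```text
t 26.73 tcp [ 0.4484 -0.0286  0.2121] gap 0.0937 F [-0.4 -0.6 -0.5]
rot [[-0.948, 0.317, -0.0], [0.317, 0.948, -0.0], [0.0, -0.0, -1.0]] q [-20.   6.  22. 117.  -3.  57.  74.]
top 1742 circ [ 0.444  -0.0315] 0.024 box [ 0.4437 -0.0312] [0.044 0.044] z 0.0378
tool shift [0.0005 0.0005 0.1921]
tool shift [ 0.0032 -0.0041  0.1921]
```

View pics/w9.png

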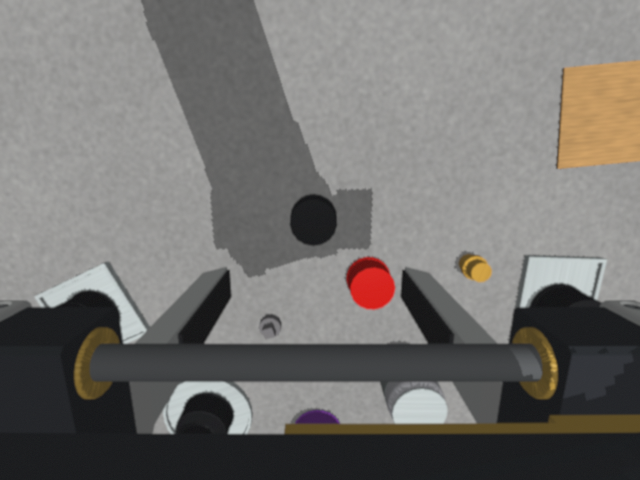

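The small cap is at (314,220), between the jaw lines. The red one at (368,278) is clear of the fingers.

step_arm(commands="1 0.001 -0.0025 0.06 0;1 0 0 0.06 0;1 0 0 0.05 0;1 0 0 0.02 0;1 0 0 0 0;-1 0 0 0 0;-1 0 0 0 0;-1 0 0 0 0")

```text
time: 27.78
tcp_pos: [0.447, -0.0304, 0.0232]
tool_rot: [[-0.948, 0.317, 0.001], [0.317, 0.948, 0.0], [-0.001, 0.001, -1.0]]
force: [-0.2, 0.3, -0.1]
finger_gap: 0.0675
```

step_arm(commands="-1 0 0 0 0;-1 0 0 0 0;-1 0 0 0 0;-1 0 0 -0.01 0;-1 0 0 -0.05 0;-1 0 0 -0.06 0;-1 0 0 -0.02 0;-1 0 0 0 0")

```text
time: 28.78
tcp_pos: [0.4472, -0.0303, 0.1641]
tool_rot: [[-0.948, 0.317, 0.003], [0.317, 0.948, 0.001], [-0.003, 0.002, -1.0]]
force: [-0.1, -0.6, -0.5]
finger_gap: 0.0483
```

Run:
```python
from look import *
s,c,p,d=look("w10"); top(c,p,d,s["tcp_pos"],s["tcp_pos"][2]+.016,tol=.006); go(s,(.6385,.2035))
```

```text
t 28.77 tcp [ 0.4472 -0.0303  0.1641] gap 0.0483 F [-0.1 -0.6 -0.5]
rot [[-0.948, 0.317, 0.003], [0.317, 0.948, 0.001], [-0.003, 0.002, -1.0]] q [-21.  10.  23. 121.  -5.  50.  77.]
top 7740 circ [ 0.443  -0.0302] 0.0267 box [ 0.4435 -0.0303] [0.044 0.047] z 0.1793
tool shift [-0.1073  0.2824  0.0008]
```

step_arm(commands="-1 -0.0218 0.0564 0 0;-1 -0.0218 0.0564 0 0;-1 -0.0218 0.0564 0 0;-1 -0.0218 0.0564 0 0;-1 -0.0218 0.0564 0 0;-1 0 0 0.04 0;-1 0 0 0.03 0;-1 0 0 0 0")

```text
time: 29.82
tcp_pos: [0.6374, 0.2016, 0.0888]
tool_rot: [[-0.948, 0.317, -0.006], [0.317, 0.948, -0.002], [0.005, -0.004, -1.0]]
force: [0.2, 0.0, -0.5]
finger_gap: 0.0482
```

step_arm(commands="-1 0 0 0.006 0;-1 0 0 0 0;-1 0 0 0 0;-1 0 0 0 0")

```text
time: 30.32
tcp_pos: [0.6396, 0.2025, 0.0871]
tool_rot: [[-0.948, 0.317, 0.001], [0.317, 0.948, 0.0], [-0.001, 0.0, -1.0]]
force: [0.3, 0.3, 0.3]
finger_gap: 0.0483
```

Run:
```python
from look import *
s=r.sense(); print(s["tcp_pos"],s["finger_gap"],s["force"]); go(s,(.64,.2027),.0725)
```

```text
[0.63956139 0.20249626 0.0870668 ] 0.04833420790778423 [0.31746785 0.2526452  0.27109371]
tool shift [-0.0003  0.0003  0.0146]
```

step_arm(commands="-1 0 0 0.01 0;-1 0 0 0.003 0;-1 0 0 0 0;-1 0 0 0.002 0;-1 0 0 0 0;-1 0 0 0 0")

```text
time: 31.08
tcp_pos: [0.6396, 0.2024, 0.0725]
tool_rot: [[-0.948, 0.317, 0.001], [0.317, 0.948, 0.0], [-0.001, 0.0, -1.0]]
force: [-5.5, -2.2, 15.4]
finger_gap: 0.0482
```

Contact at the expected height (15 N), so I'll release and go up.

step_arm(commands="1 0 0 0 0;1 0 0 0 0;1 0 0 0 0;1 0 0 -0.03 0;1 0 0 -0.05 0;1 0 0 -0.06 0;1 0 0 0 0;1 0 0 0 0")

```text
time: 32.08
tcp_pos: [0.6391, 0.2024, 0.211]
tool_rot: [[-0.948, 0.317, -0.0], [0.317, 0.948, -0.0], [0.0, -0.0, -1.0]]
force: [-0.2, -0.1, -0.5]
finger_gap: 0.0941
```

Run:
```python
from look import *
s,c,p,d=look("w11"); top(c,p,d,(.638,.203),.088)
def ring(c,p,d):  # large-cap visible top ring
    top(c,p,d,(.638,.203),.050)
ring(c,p,d)
for n in("scene","side"):
    c=cam(n); p,d=r.snapshot(n); print(n); cv2.imwrite(f"pics/{n}2.png",p)
    for xy,z in(((.638,.203),.088),((.638,.203),.049),((.4725,-.3115),.073),((.644,-.2375),.083)): top(c,p,d,xy,z)
    top(c,p,d,(.654,.013),.085,dark=False)
```

```text
t 32.08 tcp [0.6391 0.2024 0.211 ] gap 0.0941 F [-0.2 -0.1 -0.5]
rot [[-0.948, 0.317, -0.0], [0.317, 0.948, -0.0], [0.0, -0.0, -1.0]] q [-33.  30.  18.  86. -10.  65.  59.]
top 2299 circ [0.6366 0.2018] 0.0239 box [0.636  0.2018] [0.044 0.044] z 0.0878
top 715 circ [0.6362 0.2028] 0.0309 box [0.6308 0.2026] [0.049 0.06 ] z 0.0498
scene
top 369 circ [0.64   0.2021] 0.0255 box [0.6392 0.203 ] [0.046 0.046] z 0.087
top 194 circ [0.6396 0.2042] 0.0316 box [0.6398 0.2057] [0.059 0.057] z 0.0485
top 104 circ [ 0.4751 -0.308 ] 0.0329 box [ 0.4754 -0.3095] [0.058 0.06 ] z 0.071
top 85 circ [ 0.6433 -0.2365] 0.0227 box [ 0.6434 -0.2361] [0.04  0.042] z 0.082
top 366 circ [0.6535 0.0122] 0.0286 box [0.6538 0.0125] [0.051 0.052] z 0.0844
side
top 642 circ [0.6393 0.2049] 0.0247 box [0.6391 0.2052] [0.044 0.046] z 0.0883
top 329 circ [0.6385 0.2069] 0.0306 box [0.6382 0.2114] [0.058 0.049] z 0.0499
top 146 circ [ 0.4735 -0.3073] 0.0312 box [ 0.475  -0.3077] [0.055 0.058] z 0.0728
top 66 circ [ 0.6415 -0.2347] 0.0221 box [ 0.642  -0.2347] [0.038 0.038] z 0.0829
top 186 circ [0.6547 0.0141] 0.0276 box [0.6547 0.0125] [0.053 0.048] z 0.0852
```

View pics/side2.png

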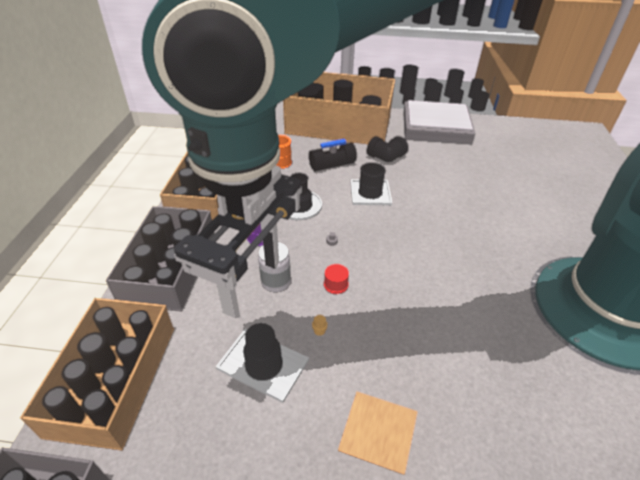

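View pics/w11.png

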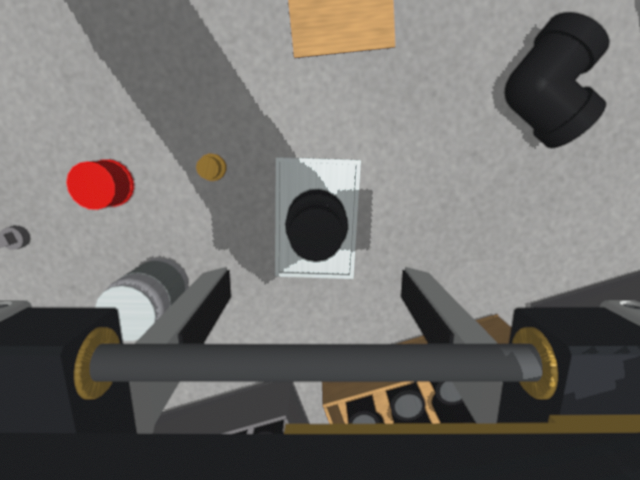

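The side view shows the small cap standing on the large one at (263,348), and the wrist view shows them concentric at (317,225), about 1–2 mm apart. The tin hasn't moved and the gripper is clear, so I'm handing the job in.

```bash
python3 -c "
from rig import r
print(r.job_done(), r.sense()['time'])"
```

```text
the job is handed in; nothing more can be done
the job is handed in; nothing more can be done
```

I handed the job in at about 32 s of the 125 s allowed, with all four fittings in place; `r.job_done()` gave no verdict. I parked the reducer on the card, moved the large cap to the long tray and the coupling to the square tray. Then the reducer went from the card to the round tray, and the small cap onto the large one.

**Last checks:**
- **Trays:** the camera views put the coupling, reducer and large cap within about 5 mm of their tray centres (limit 15 mm). Their tops are at the right height for standing on the tray floor.
- **Small cap:** it stands about 1–2 mm off the large cap's axis (limit 10 mm), with its top at 88 mm as expected.
- **Upright:** I judged this from the pictures and top heights; I did not measure tilt separately.
- **Glue tin:** it is within about 1 mm of where it started.
- **Gripper:** it is open and about 110 mm above the stack, touching nothing.

**Disagreements:** the wrist camera and the two fixed cameras differed by about 3–6 mm on absolute positions. The grip on the coupling read 58.3 mm instead of 60 mm, but a close look showed it upright and centred in the jaws.

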